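# Hang a freshly coated carrier on the drying rail

### The arm

A 6-joint arm with a two-finger parallel gripper is mounted at the origin on the work surface. World frame = base frame: x ahead of the robot, y to its left, z up, the work surface at z = 0. Lengths are in m, angles in rad, forces in N, time in s.
With the tool pointing down it reaches from about 0.325 to 0.9 m from the base axis. Payload 6.1 kg.
Tool frame: the origin (TCP) lies midway between the tips of the shut fingers; the grasp point (between the pads) lies 19 mm behind it; z points along the fingers, y is the line along which they close (so a half turn about z gives the same grasp; the last joint's range is limited). The gripper opens to 85 mm and grips with 20 to 120 N. Pads are 22 mm wide; open, the fingers measure 114 mm over their backs; the gripper's body (76 mm by 85 mm) begins 54 mm behind the grasp point. The pads swing forward as they close: fully open they stand 13 mm farther back than shut.
Start: joints at [1.136, 0.22, 1.526, -0, 1.395, -0.126], TCP at [0.19, 0.595, 0.194] pointing down, gripper open.
Joint ranges: [-2.98, 2.98], [-0.91, 2.08], [0.09, 2.57], [-1.24, 4.39], [0.2, 2.65], [-2.68, 2.68]. Speed limits (rad/s): [2.57, 2.57, 3.01, 3.14, 3.14, 3.14].

### API

Orientations are given as [roll, pitch, yaw] about the fixed x, y, z axes, in that order (R = Rz(yaw) Ry(pitch) Rx(roll)).
In Python, from plant import movep, move_l, set_joints, gripper_to, hold, inverse_kinematics, observe, get_image, get_calibration, Unreachable, job_done gives the robot as it stands. Calls block until the motion is done:
- movep(position, orientation): joint-space move of the TCP to a pose.
- move_l(position, feed=0.15, rotation=None, max_force=None): straight line of the TCP; rotation=None keeps the orientation; feed is the mean speed in m/s. With max_force (N) it stops when the force on the tool has changed by that much, and returns True; else False.
- set_joints(angles): joint-space move.
- gripper_to(opening, f_grip=None): finger opening in m; f_grip is the grip in N (None keeps the last); returns when the fingers have stopped.
- hold(seconds).
- inverse_kinematics(position, orientation): joint angles nearest the present ones, or None.
- observe(): the state.
- get_image(name): name is "side" or "top" or "wrist"; returns (picture, depth): 400x640x3 uint8, red, green, blue; 400x640 float32, m along the optical axis (not along the pixel's ray), 0 where there is no reading.
- get_calibration(name): a dict with "intrinsics" (3x3 intrinsics, pixels), "world_from_camera" (4x4, takes a point from camera to world coordinates). Camera axes: x right, y down, z forward; pixel columns grow to the right and rows downward; lengths in m; the calibration is good to about 2 mm. The wrist camera is an equidistant fisheye: a pixel r from the principal point sees the ray r / f radians off the axis. A picture is of the moment at which its call begins: read the wrist's pose just before it. get_calibration takes no time and is no camera call; for the wrist camera it gives the pose at the moment of the call.
A pose or a line that the arm cannot do raises Unreachable and nothing moves.
- job_done(): hands the job in; it is judged then, once.
The state is a dict: "time_s": time; "q": joint angles; "joint_velocities": joint speeds; "joint_torque": joint torques, N m; "eef_pos": TCP position; "tcp_rot": TCP orientation; "ft_force": force on the tool from outside, world axes, zero at the start; "torque": the same for the moment, N m; "opening": finger opening in m; "grasp_force": force on a finger pad.
Only numpy, scipy, OpenCV 4.12 (cv2) and the standard library are available. Lean on these libraries where they do the work, as an engineer would, in place of code of your own. Each camera call takes 0.05 s, during which the arm holds its last target. There are 200 camera calls.

### The job

Hang the loaded carrier up to dry: swing the end stop away from the open end of the drying rail, lift the carrier straight up off the two pins of its jig without cocking it, keep it level, and thread its gliders into that end of the rail. Slide it along until its load bar meets that of the carrier already hanging there, without shoving that one along, leave it hanging, and swing the end stop shut again. Leave everything else on the bench where it is.

Things in the scene. Friction and masses are not known exactly. Their poses are not given: they have to be found in the camera images.
- carrier: The loose carrier to hang up, 0.22 to 0.45 kg. Origin: midway between its pin holes, underside of its plate; x from the finger grip's side (-x) to the plate's rear, y along the load bar, z up. Aluminium plate, x -17 to +53, 100 wide (y), 6 thick, six blue domed stones to z 21, two 9.5 mm through holes at x 0, y +-40. Centre of mass within 5 mm of x = 0, y = 0. Rests on the jig's bars.
- carrier_grip (a point): On the carrier, at its x -70, z 155: the point to hold, in the upright black finger grip, 10 thick (x) by 36 wide (y), z 122 to 175; pinch it across its thickness. Below it a 16 mm wide flat-bar C-hook drops at x -70 to the plate; its top arm (z 118 to 122) runs back under the load bar at x 0. Axes as the carrier's.
- carrier_glide (a point): On the carrier, at x 0, y 0, z 139: midway between the undersides of its two white disc gliders, 26 mm in diameter, z 139 to 157, at y +-42 on 7 mm stems that rise from the load bar (112 long in y, 16 wide, z 122 to 128). Axes as the carrier's.
- carrier_nose (a point): On the carrier: the end of its load bar at carrier y -56 (leading when it enters the rail), x 0, z 125. Axes as the carrier's.
- jig: The loading jig, fixed: plywood base 110 (x) by 150 (y) by 12 mm, two white bars with tops 40 mm above the table, in each an upright steel pin 7 mm in diameter standing 22 mm above the bar, at x 0, y +-40. Origin: centre of the base's underside. The carrier stands on it with the same axes, its origin 40 mm above the jig's, the pins 1.25 mm clear all round.
- rail: The drying rail with its stand, fixed. Origin on the table below the rail's middle; y along the rail to its open end, x away from the robot, z up. Aluminium C-channel, slot downward, 40 wide, 420 long (y -210, capped, to +210, open), z 262 to 298. Two uprights behind it, x 85 to 115, y +-130, as high as the rail. A hung carrier has the rail's axes, its origin at x 0, z 126.
- rail_mouth (a point): Middle of the slot at the rail's open end, z 262. Slot 14 wide; channel inside 34 wide, 30 high; 3 mm walls, so gliders stand on lips at z 265. A stem has 3.5 mm to either side; a carrier may ride 8 mm above its hung height before its load bar touches the rail. A hung carrier's finger grip stands 45 mm clear of the rail. Axes as the rail's.
- hung_tail (a point): On the carrier already hanging in the rail (same shape and axes as the other one, placed as any hung carrier): the end of its load bar that faces the rail's open end, mid-height of the bar. It slides along the rail with about 1.5 N of friction and cannot come out.
- end_stop (a joint): Angle (rad) of the end stop, a flat steel lever on an upright pivot on top of the rail. 0: shut, against a stop; it points along the rail, its downturned lip across the open end. It opens clockwise seen from above, swinging behind the rail (rail +x), to 1.75 at most; from 1.2 the end is clear. It stays where it is left; some 1.5 N at the knob turns it.
- stop_pivot (a point): The end stop's pivot on top of the rail (z 298), 15 mm inside its open end. Fixed; axes as the rail's.
- stop_knob (a point): Top centre of the end stop's upright round black knob: 16 mm in diameter, 31 mm high above the lever (305 to 336 mm above the table), 44 mm from the pivot.
- bin: Bystander: blue parts bin with beads, 150 by 100 by 75 mm. Origin: centre of the underside.
- jar: Bystander: jar with a lid, 52 mm in diameter, 65 mm high, near the jig. Origin: centre of the underside.
- dish: Bystander: small white dish, 60 mm in diameter, 22 mm high, near the jig. Origin: centre of the underside.
- brush: Bystander: flat brush lying down, 170 mm long, 42 wide, 20 high. Origin: its middle, at the table.
- carton: Bystander: cardboard box 110 by 80 by 50 mm. Origin: centre of the underside.
- tape: Bystander: roll of tape lying flat, 90 mm in diameter, 24 high. Origin: centre of the underside.
- pliers: Bystander: small pliers lying down, 130 mm long, 12 high. Origin: at the pivot, at the table.

How it is judged:
On the way, in this order (a step that is already met when the one before it is completed fails the run):
1. the end stop is swung clear of the rail's open end (1.2 rad or more) (value of joint end_stop above 1.2 rad), for 0.1 s.
2. the carrier is lifted clear of the jig's pins (z of carrier in the frame of jig above 0.066 m and angle between carrier's own z axis and vertical below 0.25 rad), for 0.1 s.
3. both gliders are inside the rail, entered at its open end (y of carrier in the frame of rail between -0.16 and 0.152 m and x of carrier in the frame of rail between -0.008 and 0.008 m and z of carrier in the frame of rail between 0.12 and 0.138 m), for 0.1 s.
4. its load bar has met that of the carrier already hanging (gap under 8 mm) (y of carrier_nose in the frame of hung_tail below 0.008 m), for 0.1 s.
At the end, for the whole second after the job is handed in: The carrier hangs level (within 0.10 rad) and at rest by both gliders in the rail, released, its load bar within 8 mm of that of the carrier that was hanging there, which has been moved less than 20 mm; the end stop is shut (under 0.12 rad) (value of joint end_stop below 0.12 rad and y of carrier_nose in the frame of hung_tail between -0.005 and 0.008 m and x of carrier in the frame of rail between -0.01 and 0.01 m and z of carrier in the frame of rail between 0.12 and 0.132 m and angle between carrier's own z axis and vertical below 0.1 rad and distance of hung_tail from where it was at the start of the episode below 0.02 m and linear speed of carrier below 0.02 m/s and contact force between the fingers and carrier below 0.1 N); the robot touches nothing.
It fails at once if the carrier is cocked on the pins (more than 0.15 rad while still on them) (z of carrier in the frame of jig below 0.06 m and horizontal distance between carrier and jig below 0.03 m and angle between carrier's own z axis and vertical above 0.15 rad).
It fails at once if the carrier is tipped out of level by more than 0.35 rad (angle between carrier's own z axis and vertical above 0.35 rad).
It fails at once if the carrier already hanging is shoved along by more than 20 mm (distance of hung_tail from where it was at the start of the episode above 0.02 m).
It fails at once if a bystander is moved by more than 30 mm (distance of any of bin, jar, dish, brush, carton, tape, pliers from where it was at the start of the episode above 0.03 m).
It also fails if it takes over 70 s, if anything falls off the work surface, if the arm or the gripper's body presses on something with over 40 N, if the wrist force passes 120 N, or if a joint passes its speed limit or range.

## Working session

There is one attempt and no reset: what is moved stays moved. The work goes in short steps, each a Python script; the robot and the scene stay as the last script left them, time stands still between calls to the robot, and variables do not carry over. Pictures are saved under pics/ and viewed, at most 10 in all, crops included, and the job is handed in when it is done.

```bash
mkdir -p pics; ls; python3 - <<'E'
from plant import *
import cv2,numpy as np
for n in ("side","top"):
    im,d=get_image(n); c=get_calibration(n)
    cv2.imwrite(f"pics/{n}0.png",im[:,:,::-1]); np.savez(f"{n}0.npz",im=im,d=d,K=c["intrinsics"],T=c["world_from_camera"])
    print(n,c["intrinsics"],np.round(c["world_from_camera"],3))
print(observe())
E
```

```text
pics
side [[437.28031657   0.         318.16648998]
 [  0.         437.28031657 201.40686416]
 [  0.           0.           1.        ]] [[ 0.777 -0.419  0.469 -0.026]
 [-0.629 -0.516  0.582 -0.598]
 [-0.002 -0.747 -0.664  0.936]
 [ 0.     0.     0.     1.   ]]
top [[483.55613153   0.         322.42907887]
 [  0.         483.55613153 202.39714275]
 [  0.           0.           1.        ]] [[-0.002 -0.999  0.047  0.439]
 [-1.     0.002 -0.008  0.054]
 [ 0.008 -0.047 -0.999  1.615]
 [ 0.     0.     0.     1.   ]]
{'time_s': 0.1, 'q': array([ 1.13587137e+00,  2.21157385e-01,  1.52749105e+00,  4.89560128e-06,
        1.39472742e+00, -1.26096623e-01]), 'joint_velocities': array([-0.00106893, -0.00029464, -0.0039452 , -0.00077364, -0.00117654,
       -0.00180489]), 'joint_torque': array([ 9.43683444e-04, -4.98244786e+01, -3.90543580e+01, -1.34148922e-04,
        5.79448169e-03,  4.54789597e-05]), 'eef_pos': array([0.18970226, 0.59486802, 0.19300543]), 'tcp_rot': array([-3.13982422e+00, -2.29040010e-04,  2.83276326e+00]), 'ft_force': array([-0.07108801, -0.25687638, -0.28939947]), 'torque': array([-0.0367182 , -0.02246914, -0.04354105]), 'grasp_force': 0.0, 'opening': 0.08555015739219145}
```

View pics/side0.png

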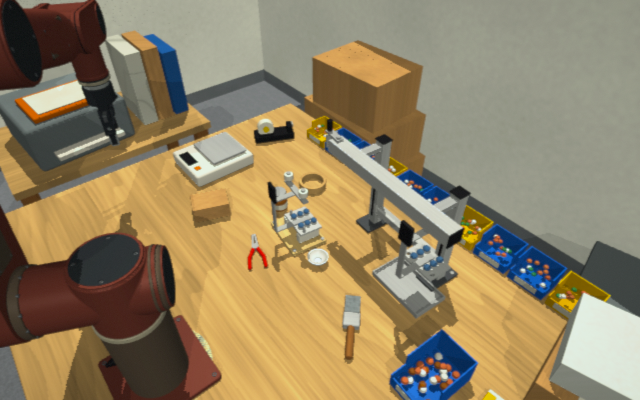

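View pics/top0.png

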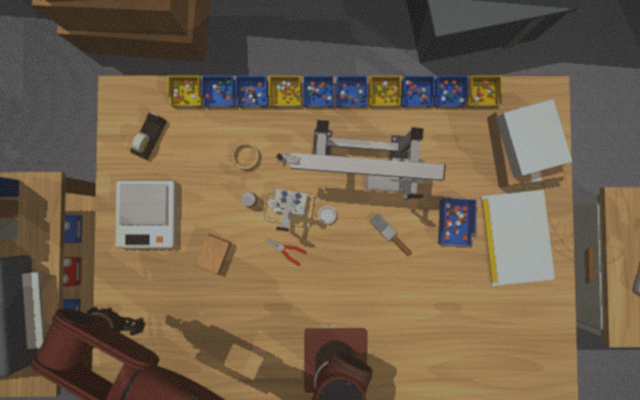

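Side view: rail runs from its open end with knob at about (330,128) to its capped end (455,240). The loose carrier stands on its jig at (297,215), with its grip at (272,193). In the top view the rail spans (290,160) to (445,172), and the jig is at (288,207). Enlarging both.

```bash
python3 - <<'E'
import cv2,numpy as np
t=np.load("top0.npz")["im"][115:250,235:455]; s=np.load("side0.npz")["im"][110:320,250:480]
cv2.imwrite("pics/tc.png",cv2.resize(t,None,fx=3.6,fy=3.6,interpolation=2)[:,:,::-1])
cv2.imwrite("pics/sc.png",cv2.resize(s,None,fx=2.8,fy=2.8,interpolation=2)[:,:,::-1])
E
```

```text
(no output)
```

View pics/tc.png

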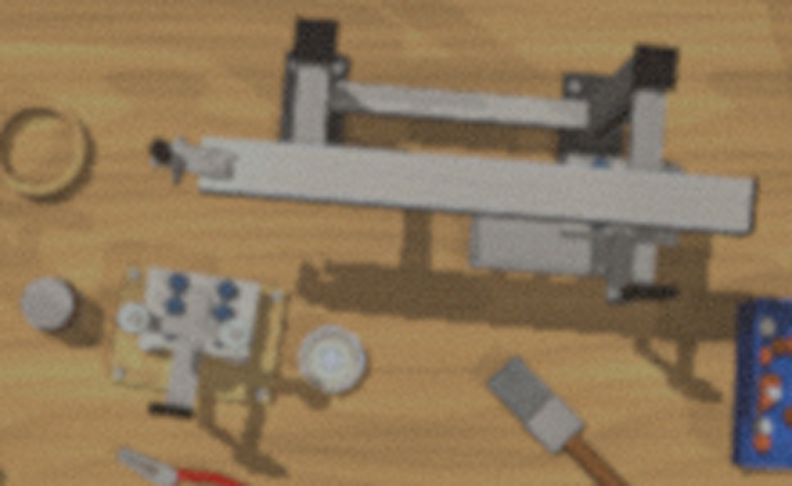

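View pics/sc.png

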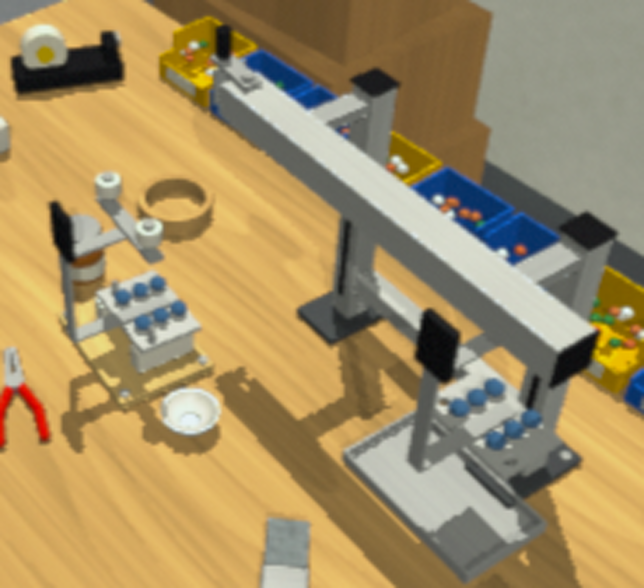

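The crops are clear. Top crop: rail top corners (200,137), (200,192), (755,178), (752,232); knob (158,150); grip (148–192,409); gliders (134,318) and (235,332); hung grip (620–677,292). Side crop: knob (223,30), gliders (108,180) and (148,230). Now rough positions.

```bash
cat > h.py <<'E'
import numpy as np
class Cam:
    def __init__(s,n):
        f=np.load(n+"0.npz"); s.K,s.T,s.d,s.im=f["K"],f["T"],f["d"],f["im"]
    def ray(s,u,v): return s.T[:3,:3]@np.linalg.solve(s.K,[u,v,1.])
    def on(s,u,v,z):
        r=s.ray(u,v); return s.T[:3,3]+r*(z-s.T[2,3])/r[2]
    def pt(s,u,v): return s.T[:3,3]+s.ray(u,v)*s.d[int(round(v)),int(round(u))]
def two(a,pa,b,pb):
    A=np.zeros((3,3));y=np.zeros(3)
    for c,p in((a,pa),(b,pb)):
        r=c.ray(*p);r/=np.linalg.norm(r);P=np.eye(3)-np.outer(r,r);A+=P;y+=P@c.T[:3,3]
    return np.linalg.solve(A,y)
E
python3 - <<'E'
from h import *
np.set_printoptions(precision=4,suppress=True)
t,s=Cam("top"),Cam("side")
tp=lambda x,y:(235+(x+.5)/3.6-.5,115+(y+.5)/3.6-.5)
sp=lambda x,y:(250+(x+.5)/2.8-.5,110+(y+.5)/2.8-.5)
for n,p,z in [("A",(200,137),.298),("B",(200,192),.298),("C",(755,178),.298),("D",(752,232),.298),("knob",(158,150),.336),("piv",(225,163),.305),("grip0",(148,408),.215),("grip1",(192,410),.215),("gl+",(134,318),.197),("gl-",(235,332),.197),("hg",(620,292),.301),("hg",(677,292),.301)]:
    print(n,t.on(*tp(*p),z),t.pt(*tp(*p)))
print("2v knob",two(t,tp(158,150),s,sp(223,30)),"gl+",two(t,tp(134,318),s,sp(108,178)),"gl-",two(t,tp(235,332),s,sp(148,228)))
print("side",s.on(*sp(108,178),.197),s.on(*sp(148,228),.197),s.on(*sp(223,30),.336))
E
```

```text
A [0.638  0.1312 0.298 ] [0.6824 0.1485 0.0037]
B [0.5959 0.1312 0.298 ] [ 0.6315  0.1487 -0.0012]
C [ 0.6061 -0.2916  0.298 ] [ 0.6438 -0.3695  0.0005]
D [ 0.5648 -0.2887  0.298 ] [ 0.5643 -0.2874  0.3031]
knob [0.6226 0.16   0.336 ] [0.6227 0.16   0.3351]
piv [0.6171 0.1119 0.305 ] [0.6162 0.1116 0.3116]
grip0 [0.4317 0.1776 0.215 ] [0.4317 0.1779 0.2113]
grip1 [0.43   0.1423 0.215 ] [0.4299 0.1429 0.2051]
gl+ [0.5049 0.1908 0.197 ] [0.5047 0.1903 0.2015]
gl- [0.4933 0.1085 0.197 ] [0.4392 0.0537 1.6155]
hg [ 0.519  -0.1871  0.301 ] [ 0.5218 -0.1952  0.2565]
hg [ 0.519  -0.2303  0.301 ] [ 0.5374 -0.296  -0.0029]
2v knob [0.6234 0.1599 0.3329] gl+ [0.5051 0.1906 0.1971] gl- [0.4929 0.109  0.1932]
side [0.5053 0.1906 0.197 ] [0.4897 0.1057 0.197 ] [0.6204 0.1558 0.336 ]
```

```bash
python3 - <<'E'
from plant import *
from h import *
import cv2
np.set_printoptions(precision=4,suppress=True)
for p,y in (((.43,.16,.176),-.14),((.545,.19,.27),-.075),((.51,-.1,.27),-.075)):
    for k in (1,-1): print(p,k,inverse_kinematics(list(p),[np.pi,0,k*np.pi/2+y]))
gripper_to(0)
for n,p,y in (("w1",[.43,.16,.36],np.pi/2-.14),("w2",[.57,.16,.42],np.pi/2-.075)):
    try: movep(p,[np.pi,0,y])
    except Unreachable as e:
        print("flip",e); movep(p,[np.pi,0,y-np.pi])
    hold(.3); c=get_calibration("wrist"); im,d=get_image("wrist")
    np.savez(n+"0.npz",im=im,d=d,K=c["intrinsics"],T=c["world_from_camera"])
    cv2.imwrite(f"pics/{n}.png",im[:,:,::-1]); print(n,c,observe()["q"],observe()["time_s"],observe()["tcp_rot"])
E
```

```text
(0.43, 0.16, 0.176) 1 [ 0.1841 -0.1746  1.9627 -0.      1.3535  0.3241]
(0.43, 0.16, 0.176) -1 None
(0.545, 0.19, 0.27) 1 [ 0.1988  0.0669  1.5555 -0.      1.5192  0.2738]
(0.545, 0.19, 0.27) -1 None
(0.51, -0.1, 0.27) 1 [-0.3454 -0.0743  1.6963  0.      1.5196 -0.2704]
(0.51, -0.1, 0.27) -1 None
w1 {'intrinsics': array([[309.7069,   0.    , 325.1043],
       [  0.    , 309.7069, 199.0228],
       [  0.    ,   0.    ,   1.    ]]), 'world_from_camera': array([[ 0.9903, -0.1328, -0.0412,  0.4398],
       [-0.1391, -0.9474, -0.2884,  0.2349],
       [-0.0008,  0.2913, -0.9566,  0.5393],
       [ 0.    ,  0.    ,  0.    ,  1.    ]])} [ 0.1847 -0.2395  1.6785  0.      1.7031  0.3241] 3.1167 [-3.1412  0.0001  1.4315]
w2 {'intrinsics': array([[309.7069,   0.    , 325.1043],
       [  0.    , 309.7069, 199.0228],
       [  0.    ,   0.    ,   1.    ]]), 'world_from_camera': array([[ 0.9972, -0.0717, -0.0216,  0.5741],
       [-0.0749, -0.954 , -0.2903,  0.2352],
       [ 0.0002,  0.2911, -0.9567,  0.6   ],
       [ 0.    ,  0.    ,  0.    ,  1.    ]])} [0.141  0.098  1.2481 0.     1.7948 0.2156] 4.125 [ 3.141  -0.0002  1.4962]
```

View pics/w1.png

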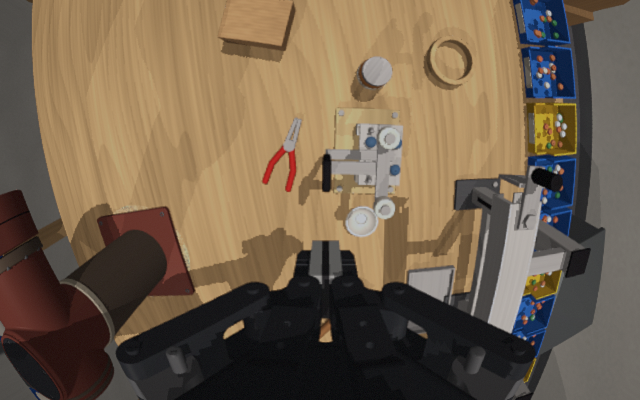

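View pics/w2.png

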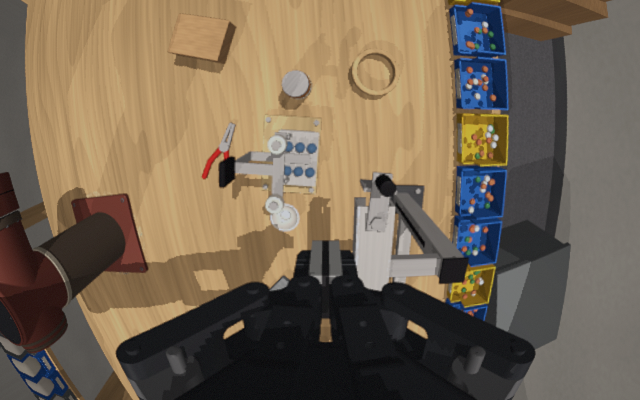

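In w1 the gliders are at (390,138) and (385,209), with the grip top at (326,172). In w2 the knob is at (387,185), the pivot at (376,222), and the gliders at (277,145) and (274,205). Next: height-band segmentation of the wrist depth.

```bash
cat >> h.py <<'E'
def cloud(f):
    K,T,d=f["K"],f["T"],f["d"]; v,u=np.mgrid[:400,:640]
    x,y=(u-K[0,2])/K[0,0],(v-K[1,2])/K[0,0]; r=np.hypot(x,y)+1e-9
    k=np.tan(np.minimum(r,1.45))/r
    P=np.dstack([x*k*d,y*k*d,d]); W=P@T[:3,:3].T+T[:3,3]; W[(d<=0)|(r>1.2)]=np.nan
    return W
E
python3 - <<'E'
from h import *
import cv2
np.set_printoptions(precision=4,suppress=True)
def comps(W,lo,hi,box,mn=15):
    with np.errstate(invalid="ignore"):
        m=(W[...,2]>lo)&(W[...,2]<hi)&(W[...,0]>box[0])&(W[...,0]<box[1])&(W[...,1]>box[2])&(W[...,1]<box[3])
    n,L,st,c=cv2.connectedComponentsWithStats(m.astype(np.uint8))
    for i in range(1,n):
        if st[i,4]<mn: continue
        p=W[L==i]; R=cv2.minAreaRect((p[:,:2]*1000).astype(np.float32))
        print("  px",c[i].round(),"n",st[i,4],"mean",p.mean(0),"zmed %.4f"%np.median(p[:,2]),"rect mm",np.round(R[0],1),np.round(R[1],1),round(R[2],1))
for n in ("w1","w2"):
    W=cloud(np.load(n+"0.npz"))
    for nm,lo,hi,b in (("glider",.188,.206,(.46,.54,.06,.23)),("grip",.200,.225,(.4,.46,.12,.21)),("knob",.326,.345,(.58,.66,.12,.2)),("rail",.288,.302,(.55,.68,-.35,.16)),("plate/stones",.04,.066,(.42,.6,.08,.22)),("jigplate",.006,.02,(.4,.6,.05,.25)),("table",-.01,.004,(.35,.45,.2,.3))):
        print(n,nm); comps(W,lo,hi,b)
E
```

```text
w1 glider
  px [388. 137.] n 394 mean [0.5052 0.1931 0.197 ] zmed 0.1967 rect mm [505.8 192.6] [25.1 24.6] 41.7
  px [384. 208.] n 371 mean [0.4922 0.1114 0.1966] zmed 0.1966 rect mm [492.7 110. ] [25.6 24.2] 45.4
w1 grip
  px [326. 175.] n 322 mean [0.431  0.1635 0.2137] zmed 0.2141 rect mm [431.  162.4] [34.6  9.8] 82.0
w1 knob
  px [553. 182.] n 291 mean [0.6224 0.1614 0.3335] zmed 0.3350 rect mm [624.1 160.6] [14.8 16. ] 57.7
w1 rail
  px [511. 266.] n 3909 mean [0.6099 0.0604 0.2969] zmed 0.2976 rect mm [624.8  60.6] [187.7  64.9] 85.4
  px [536. 264.] n 18 mean [0.6501 0.0523 0.2884] zmed 0.2883 rect mm [649.1  53.4] [ 6.1 12.6] 41.2
  px [544. 266.] n 29 mean [0.6647 0.0457 0.2885] zmed 0.2883 rect mm [664.2  45. ] [17.6  7.9] 86.5
  px [515. 397.] n 22 mean [ 0.6782 -0.2014  0.2943] zmed 0.2940 rect mm [ 678.4 -202.3] [14.2  2.9] 85.4
w1 plate/stones
  px [360. 146.] n 988 mean [0.4866 0.1669 0.049 ] zmed 0.0490 rect mm [474.5 174.9] [61.7 82.3] 79.7
  px [396. 160.] n 503 mean [0.5419 0.1369 0.0491] zmed 0.0463 rect mm [543.  144.3] [98.  20.5] 80.7
  px [366. 180.] n 186 me
[... 1413 characters left out ...]
0.2884 rect mm [676.3  47.1] [6.1 7.9] 19.7
w2 plate/stones
  px [301. 158.] n 1747 mean [0.5237 0.1488 0.0495] zmed 0.0469 rect mm [518.7 148.1] [101.2  69.5] 81.0
  px [261. 156.] n 225 mean [0.451  0.1588 0.0504] zmed 0.0499 rect mm [451.3 158.6] [17.2 42.7] 81.1
w2 jigplate
  px [291. 139.] n 1296 mean [0.5051 0.181  0.0118] zmed 0.0118 rect mm [499.5 151. ] [151.5 111.7] 80.8
  px [266. 162.] n 26 mean [0.4526 0.1399 0.0121] zmed 0.0120 rect mm [453.6 140.4] [ 4.5 20.2] 84.8
  px [266. 182.] n 178 mean [0.4472 0.0999 0.012 ] zmed 0.0118 rect mm [447.5  99.2] [32.  22.7] 82.5
w2 table
  px [237. 108.] n 2295 mean [ 0.4018  0.2517 -0.0002] zmed -0.0002 rect mm [400. 250.] [99.9 99.9] 90.0
```

```bash
cat >> h.py <<'E'
def railfit(f,ylo,yhi):
    p=cloud(f).reshape(-1,3)
    with np.errstate(invalid="ignore"): p=p[(p[:,2]>.2945)&(p[:,2]<.3015)&(p[:,0]>.55)&(p[:,0]<.66)&(p[:,1]>ylo)&(p[:,1]<yhi)]
    b=((p[:,1]-ylo)/.005).astype(int); r=[]
    for k in np.unique(b):
        q=p[b==k]
        if len(q)>15: r.append((q[:,1].mean(),q[:,0].min(),q[:,0].max()))
    r=np.array(r); r=r[abs(r[:,2]-r[:,1]-.039)<.004]
    s,c=np.polyfit(r[:,0],(r[:,1]+r[:,2])/2,1); return s,c,len(r),(r[:,2]-r[:,1]).mean()
E
cat > stop.py <<'E'
import numpy as np
from plant import *
PSI=-.075
def lever(pivot,th,side,z,feed=.1,mf=None,r=.044):
    "pusher in lever frame: side -1 pushes it open, +1 pushes it shut"
    a=PSI-th; c,s=np.cos(a),np.sin(a)
    x,y=side,r
    return move_l([pivot[0]+c*x-s*y,pivot[1]+s*x+c*y,z],feed=feed,rotation=[np.pi,0,np.pi/2+a],max_force=mf)
E
python3 - <<'E'
from h import *
from stop import *
for n,lo,hi in (("w1",-.1,.13),("w2",.03,.13)):
    s,c,k,w=railfit(np.load(n+"0.npz"),lo,hi); print(n,s,c,k,w,"x at .117",s*.117+c,"x at .16",s*.16+c)
W=cloud(np.load("w2"+"0.npz")).reshape(-1,3)
m=(abs(W[:,2]-.298)<.003)&(W[:,1]>.12)&(W[:,1]<.145)
for x0 in (.600,.604,.628,.632): 
    q=W[m&(abs(W[:,0]-x0)<.002)]; print(x0,q[:,1].max() if len(q) else None)
E
```

```text
w1 0.07812037443518126 0.6087573880116859 28 0.04086556883905845 x at .117 0.6178974718206021 x at .16 0.6212566479213149
w2 0.06091260660989502 0.6108677186824256 15 0.03976801193925449 x at .117 0.6179944936557833 x at .16 0.6206137357400088
0.6 0.13301349867532863
0.604 0.1328895511827201
0.628 None
0.632 0.1301962050982105
```

```bash
python3 - <<'E'
from stop import *
pv=(.618,.117)
lever(pv,0,-.035,.40,.25); lever(pv,0,-.035,.315,.2)
lever(pv,0,-.024,.315,.1)
for th in np.arange(.2,1.56,.15):
    if lever(pv,th,-.0225,.315,.12,25): print("force stop",th); break
o=observe(); print(th,o["eef_pos"],o["ft_force"],o["time_s"])
lever(pv,th-.15,-.03,.315,.12); lever(pv,th-.15,-.03,.42,.25)
movep([.50,.20,.42],[np.pi,0,np.pi/2-.155]); hold(.2)
from h import *
import cv2
c=get_calibration("wrist"); im,d=get_image("wrist"); f=dict(im=im,d=d,K=c["intrinsics"],T=c["world_from_camera"]); np.savez("w30.npz",**f)
W=cloud(f); m=(W[...,2]>.326)&(W[...,2]<.345)&(W[...,0]>.58)&(W[...,0]<.72)&(W[...,1]>.05)&(W[...,1]<.2)
p=W[m]; print(len(p),p.mean(0),"theta",np.arctan2(p[:,0].mean()-pv[0],p[:,1].mean()-pv[1])-.076)
print(railfit(f,-.05,.13))
E
```

```text
1.5499999999999996 [0.66293952 0.13737465 0.31499016] [-0.64586229  0.18729241 -0.62778028] 8.2667
229 [0.62373277 0.16188807 0.33399656] theta 0.05102493154000702
(np.float64(0.06941488027722596), np.float64(0.609690167475112), 17, np.float64(0.03992518154384454))
```

```bash
python3 - <<'E'
import numpy as np,cv2
im=np.load("w30.npz")["im"]; cv2.imwrite("pics/w3.png",cv2.resize(im[120:320,280:540],None,fx=3,fy=3)[:,:,::-1])
E
```

```text
(no output)
```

View pics/w3.png

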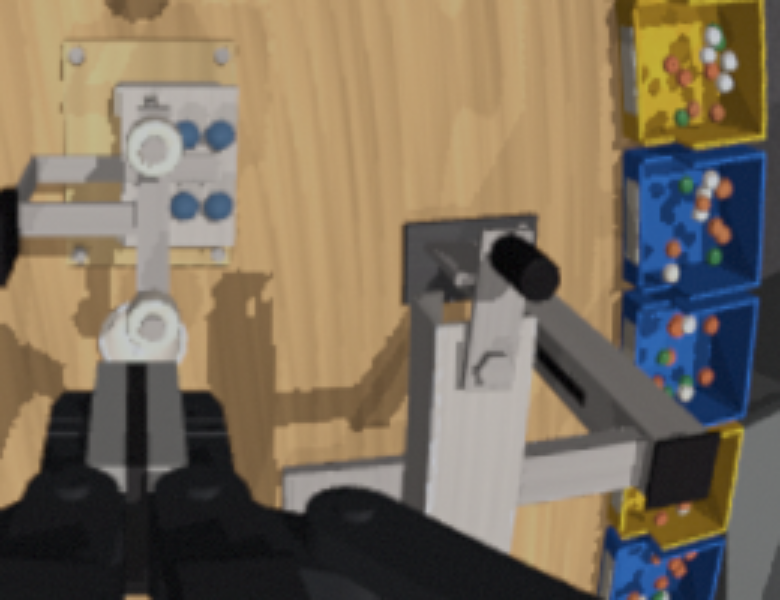

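The picture shows the lever still shut, with the knob at (525,268) in the crop and the fingers shut. I'll push again, logging forces and the knob position as I go.

```bash
cat >> h.py <<'E'
def knob():
    from plant import get_image,get_calibration
    c=get_calibration("wrist"); im,d=get_image("wrist"); W=cloud(dict(d=d,K=c["intrinsics"],T=c["world_from_camera"]))
    hsv=im.max(2)
    m=(W[...,2]>.326)&(W[...,2]<.345)&(W[...,0]>.58)&(W[...,0]<.70)&(W[...,1]>.05)&(W[...,1]<.2)&(hsv<90)
    p=W[m]; return im,len(p),(p.mean(0) if len(p) else None)
E
python3 - <<'E'
from stop import *
from h import knob
import cv2
np.set_printoptions(precision=4,suppress=True)
pv=(.618,.117)
print(observe()["opening"])
lever(pv,0,-.035,.40,.3); lever(pv,0,-.035,.313,.25); print(observe()["eef_pos"],observe()["ft_force"])
for th in (0,.15,.3,.45):
    r=lever(pv,th,-.0225,.313,.1,25); o=observe(); print(th,r,o["eef_pos"],o["ft_force"])
    im,n,p=knob(); print(n,p)
cv2.imwrite("pics/w4.png",cv2.resize(im[150:320,220:480],None,fx=3,fy=3)[:,:,::-1]); print(o["time_s"])
E
```

```text
0.0001290148428614895
[0.5861 0.1641 0.3145] [0.0175 0.3341 1.7338]
0 False [0.5999 0.1628 0.3155] [-0.787   0.4245  0.2186]
643 [0.6246 0.1624 0.3342]
0.15 False [0.6058 0.165  0.3135] [-0.1546 -0.0359 -0.5997]
642 [0.6251 0.1624 0.3344]
0.3 False [0.6129 0.1661 0.313 ] [-0.2042  0.7877 -0.8715]
540 [0.6265 0.1633 0.3341]
0.45 False [0.6203 0.1663 0.3129] [0.7263 0.3427 0.095 ]
301 [0.6289 0.1641 0.3333]
12.775
```

View pics/w4.png

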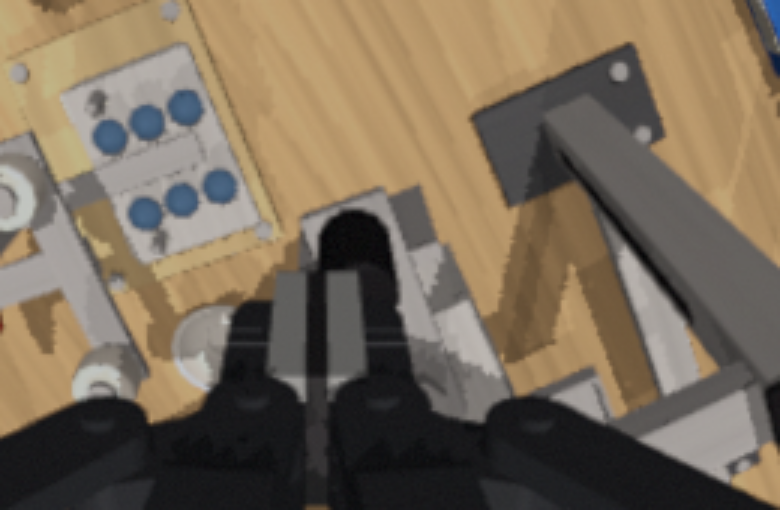

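```bash
python3 - <<'E'
from h import *
from plant import *
np.set_printoptions(precision=4,suppress=True)
c=get_calibration("wrist"); im,d=get_image("wrist"); W=cloud(dict(d=d,K=c["intrinsics"],T=c["world_from_camera"]))
print(observe()["eef_pos"],observe()["tcp_rot"])
for px,py in ((290,272),(290,280),(290,320),(345,275),(345,285),(345,320),(317,275),(355,240),(355,220),(355,255),(330,240),(385,280),(385,300)):
    u,v=220+px/3,150+py/3; print((px,py),W[int(v),int(u)],im[int(v),int(u)])
E
```

```text
[0.6203 0.1664 0.313 ] [-3.1414  0.0001  1.0498]
(290, 272) [0.6213 0.179  0.3537] [100  88  76]
(290, 280) [0.6212 0.1787 0.3566] [96 95 94]
(290, 320) [0.6221 0.1794 0.3723] [96 96 94]
(345, 275) [0.6296 0.1749 0.3561] [89 88 86]
(345, 285) [0.6292 0.1744 0.3593] [96 96 94]
(345, 320) [0.6291 0.1749 0.3713] [95 94 92]
(317, 275) [0.6252 0.177  0.3553] [22 21 22]
(355, 240) [0.6285 0.1675 0.3257] [8 7 7]
(355, 220) [0.6287 0.1669 0.3134] [15 15 14]
(355, 255) [0.6282 0.1676 0.3327] [15 15 13]
(330, 240) [0.6237 0.1684 0.3218] [15 10 15]
(385, 280) [0.6312 0.1617 0.3357] [26 24 25]
(385, 300) [0.6331 0.1683 0.358 ] [24 22 25]
```

The black tip in view is the finger itself. The knob is behind it at about (0.631, 0.162), so the lever is moving. Continuing, and watching the knob's top.

```bash
cat >> h.py <<'E'
def ktop(n="wrist"):
    from plant import get_image,get_calibration,observe
    c=get_calibration(n); im,d=get_image(n); e=observe()["eef_pos"]
    if n=="wrist": W=cloud(dict(d=d,K=c["intrinsics"],T=c["world_from_camera"]))
    else:
        v,u=np.mgrid[:400,:640]; W=(np.dstack([u,v,np.ones_like(u)])@np.linalg.inv(c["intrinsics"]).T*d[...,None])@c["world_from_camera"][:3,:3].T+c["world_from_camera"][:3,3]
    m=(abs(W[...,2]-.3355)<.0035)&(W[...,0]>.58)&(W[...,0]<.70)&(W[...,1]>.05)&(W[...,1]<.2)&(im.max(2)<90)
    m&=np.hypot(W[...,0]-e[0],W[...,1]-e[1])>.009
    p=W[m]; return len(p),(np.median(p,0),np.arctan2(np.median(p[:,0])-.618,np.median(p[:,1])-.117)-.076) if len(p) else None
E
python3 - <<'E'
from stop import *
from h import ktop
np.set_printoptions(precision=4,suppress=True)
pv=(.618,.117)
print(ktop(),ktop("side"))
for th in (.65,.85,1.05,1.25,1.45,1.65):
    r=lever(pv,th,-.0205,.313,.12,20); o=observe(); print(th,r,o["eef_pos"],o["ft_force"],ktop(),ktop("side"))
print(o["time_s"])
E
```

```text
(140, (array([0.6306, 0.1617, 0.3354]), np.float64(0.19775295564727008))) (12, (array([0.6221, 0.1543, 0.3349]), np.float64(0.032708950827746344)))
0.65 False [0.6317 0.1635 0.3129] [ 0.0208  0.3755 -0.0324] (4, (array([0.6225, 0.1678, 0.3332]), np.float64(0.012921401761049098))) (14, (array([0.62  , 0.1558, 0.3348]), np.float64(-0.023906178808736203)))
0.85 False [0.6406 0.1599 0.313 ] [ 0.2139 -0.4841  0.5102] (3, (array([0.6311, 0.1658, 0.3322]), np.float64(0.18570751376216776))) (17, (array([0.6224, 0.1571, 0.3348]), np.float64(0.032670364808004046)))
1.05 False [0.6487 0.1546 0.3129] [-1.2322 -0.9781  0.7874] (71, (array([0.6251, 0.1665, 0.3353]), np.float64(0.0656586607517612))) (20, (array([0.6235, 0.1574, 0.3347]), np.float64(0.058982529335004516)))
1.25 False [0.6555 0.1477 0.313 ] [ 0.2342  0.097  -0.3429] (119, (array([0.6284, 0.1653, 0.3354]), np.float64(0.13557050535754595))) (19, (array([0.623 , 0.1576, 0.3348]), np.float64(0.04523409338349972)))
1.45 False [0.6608 0.1397 0.3129] [ 0.377  -0.6086  0.5865] (42, (array([0.631 , 0.1647, 0.3342]), np.float64(0.18908709547245622))) (19, (array([0.6226, 0.1564, 0.335 ]), np.float64(0.04049279537627477)))
1.65 False [0.6645 0.1307 0.313 ] [-0.8573 -0.0722 -0.4627] (0, None) (20, (array([0.6217, 0.1565, 0.3347]), np.float64(0.018134496390958404)))
15.575
```

```bash
python3 - <<'E'
from h import *
from plant import *
np.set_printoptions(precision=4,suppress=True)
for n,e in (("w1",(.43,.16,.36)),("w2",(.57,.16,.42))):
    f=np.load(n+"0.npz"); W=cloud(f)
    for v in (236,239,241,243,246,255,270): print(n,v,(W[v,315]-e)*1000,(W[v,336]-e)*1000,(W[v,326]-e)*1000)
# side camera: points around the tool now
o=observe(); e=o["eef_pos"]; c=get_calibration("side"); im,d=get_image("side"); v,u=np.mgrid[:400,:640]
W=(np.dstack([u,v,np.ones_like(u)])@np.linalg.inv(c["intrinsics"]).T*d[...,None])@c["world_from_camera"][:3,:3].T+c["world_from_camera"][:3,3]
m=(np.hypot(W[...,0]-e[0],W[...,1]-e[1])<.025)&(W[...,2]>.305)
print(e,"lowest tool points",np.sort(W[m][:,2])[:10], "TCP px",c["intrinsics"]@(c["world_from_camera"][:3,:3].T@(e-c["world_from_camera"][:3,3])))
import cv2; p=c["intrinsics"]@(c["world_from_camera"][:3,:3].T@(e-c["world_from_camera"][:3,3])); p=p[:2]/p[2]; print(p)
x,y=p.astype(int); cv2.imwrite("pics/s5.png",cv2.resize(im[y-75:y+45,x-80:x+80],None,fx=5,fy=5)[:,:,::-1])
E
```

```text
w1 236 [ -42.5857 -157.578  -359.5364] [  -3.1486 -163.6143 -360.6778] [ -22.0443 -161.4385 -361.8075]
w1 239 [ -43.4801 -163.5406 -359.0193] [  -3.9757 -170.4639 -362.0529] [ -22.7713 -166.6248 -359.4867]
w1 241 [-3.9052 13.0827 42.2147] [ 6.1964 11.5355 41.9323] [ 1.3941 12.3716 42.2645]
w1 243 [-3.8801 12.868  44.0685] [ 6.1084 11.2803 43.6718] [ 1.3007 11.7131 43.1423]
w1 246 [-3.6913 13.2479 48.2528] [ 6.015  11.4911 47.4352] [ 1.4337 12.7439 48.6759]
w1 255 [-3.4591 12.9872 57.0304] [ 5.7628 12.0967 57.8023] [ 1.3612 12.3374 57.0595]
w1 270 [-3.0908 12.784  70.0742] [ 5.3111 11.5181 69.9236] [ 1.2719 11.8619 69.5213]
w2 236 [ -36.8946 -187.0987 -420.9131] [   7.4141 -190.3635 -420.7532] [ -13.681  -188.7694 -420.8136]
w2 239 [ -37.4792 -193.913  -420.5962] [   6.9781 -196.9929 -420.0064] [ -14.1615 -195.2175 -419.6795]
w2 241 [-5.4877 12.5319 42.5953] [ 4.7085 12.2919 43.7399] [-0.1128 12.5983 43.5984]
w2 243 [-5.4814 12.1156 44.0155] [ 4.6379 11.7958 44.9587] [-0.1823 11.6704 43.8978]
w2 246 [-5.3095 12.5826 48.3791] [ 4.5268 12.1892 49.1017] [-0.1602 12.137  48.2395]
w2 255 [-5.0603 12.3904 57.3029] [ 4.2302 11.4889 56.9133] [-0.2    11.9399 57.1192]
w2 270 [-4.5525 13.1991 72.1155] [ 3.8063 12.2368 71.5436] [-0.2329 12.007  70.6008]
[0.6645 0.1309 0.313 ] lowest tool points [0.3478 0.3488 0.3489 0.349  0.3493 0.3507 0.3536 0.3538 0.3539 0.3543] TCP px [404.4082 146.7259   1.1624]
[347.9031 126.2249]
```

View pics/s5.png

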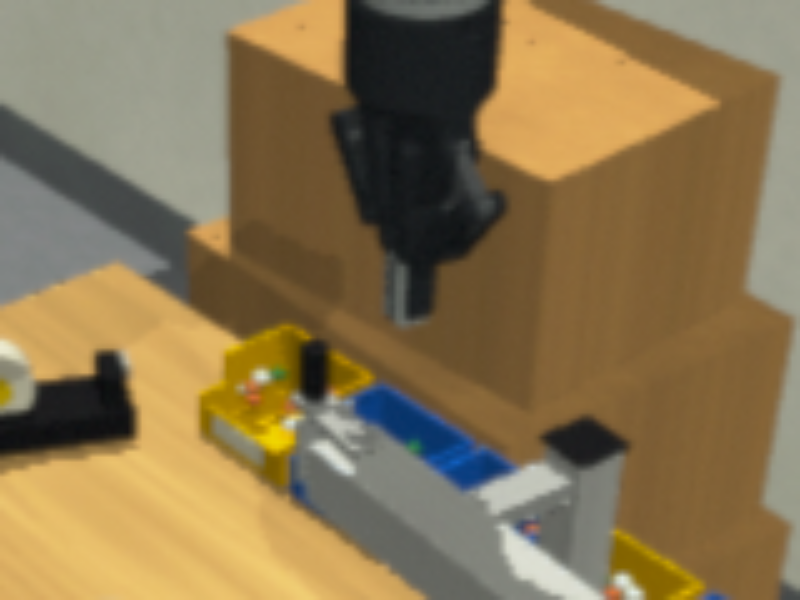

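Side view: the shut fingertips hang about 25 px above the knob's top. Both cameras put the real tips some 40 mm higher than the reported TCP, and that is why the push passed over the knob. I'll correct for this (tip z = reported z + 0.040) and push again, watching force.

```bash
sed -i 's/^PSI.*/PSI=-.075\nOFF=.040  # real finger tips sit this far above the reported TCP (measured by wrist and side cameras)/; s/s\*x+c\*y,z\]/s*x+c*y,z-OFF]/' stop.py
python3 - <<'E'
from stop import *
from h import ktop
np.set_printoptions(precision=4,suppress=True)
pv=(.618,.117)
lever(pv,1.0,-.04,.40,.3); lever(pv,0,-.035,.38,.3); print(lever(pv,0,-.035,.316,.1,8),observe()["ft_force"])
for th in (0,.15,.3,.5,.7,.9,1.1,1.3,1.5,1.6):
    r=lever(pv,th,-.018,.316,.12,20); o=observe(); print(th,r,o["eef_pos"],o["ft_force"])
    if r: break
print(ktop("side"))
lever(pv,th-.1,-.03,.316,.12); lever(pv,th-.1,-.03,.40,.25); hold(.1); print(ktop("side"),ktop("top"),ktop(),observe()["time_s"])
E
```

```text
False [0.6523 0.1359 0.8214]
0 False [0.6038 0.1622 0.2766] [-0.1185 -0.1772 -0.024 ]
0.15 False [0.6101 0.164  0.2763] [-0.1141  0.2235  0.595 ]
0.3 False [0.6172 0.1646 0.2761] [-0.6748  0.5943  0.4184]
0.5 False [0.6267 0.1636 0.276 ] [-0.5357  0.1212 -0.1282]
0.7 False [0.6358 0.1608 0.276 ] [ 0.0551 -0.5665 -0.3073]
0.9 False [0.6442 0.1564 0.2761] [ 0.2612  1.2465 -0.1001]
1.1 False [0.6514 0.1504 0.276 ] [0.9922 0.9818 0.4635]
1.3 False [0.6574 0.1431 0.276 ] [-0.1529 -0.8971  0.6022]
1.5 False [0.6619 0.1348 0.276 ] [0.3297 0.0071 0.2579]
1.6 False [0.6634 0.1304 0.276 ] [-0.3291  0.2824 -0.476 ]
(42, (array([0.6582, 0.1137, 0.3353]), np.float64(1.5754210472660228)))
(20, (array([0.6598, 0.1062, 0.3349]), np.float64(1.7465106883607588))) (0, None) (371, (array([0.6627, 0.11  , 0.3356]), np.float64(1.6509816249682783))) 22.7833
```

```bash
cat >> h.py <<'E'
def snap():
    from plant import get_image,get_calibration
    c=get_calibration("wrist"); im,d=get_image("wrist"); return dict(im=im,d=d,K=c["intrinsics"],T=c["world_from_camera"])
def gliders(f,exp,dz,tol=.02):
    "centres of the glider tops near the expected ones"
    W=cloud(f); out=[]
    for e in exp:
        with np.errstate(invalid="ignore"):
            p=W[(abs(W[...,2]-e[2])<dz)&(np.hypot(W[...,0]-e[0],W[...,1]-e[1])<tol)&(f["im"].min(2)>110)]
        out.append(np.r_[(p[:,:2].max(0)+p[:,:2].min(0))/2,np.median(p[:,2]),len(p)] if len(p) else np.full(4,np.nan))
    return np.array(out)
E
python3 - <<'E'
from stop import *
from h import *
np.set_printoptions(precision=4,suppress=True)
Y=-.155; R=[np.pi,0,np.pi/2+Y]; G=np.array([.4308,.1622])
gripper_to(.045,100)
movep([*G,.26-OFF],R); print("down",move_l([*G,.177-OFF],.12,max_force=12))
o=observe(); print(o["eef_pos"],o["ft_force"])
gripper_to(0,100); o=observe(); print("grip",o["opening"],o["grasp_force"],o["ft_force"],o["tcp_rot"])
if .006<o["opening"]<.015:
    move_l([*G,.177-OFF+.035],.06); o=observe(); print(o["ft_force"],o["torque"],o["opening"])
    move_l([*G,.177-OFF+.095],.15); hold(.15); f=snap(); np.savez("g10.npz",**f)
    print(gliders(f,[(.5057,.1926,.2925),(.4927,.110,.2925)],.015), observe()["eef_pos"],observe()["time_s"])
E
```

```text
down False
[0.4315 0.1623 0.1377] [-0.1302  0.4501  0.5373]
grip 0.00901360873566342 97.82094955444336 [-1.2782 -0.9339  6.2395] [ 3.1403 -0.0005  1.4158]
[-0.0104  0.4324 -3.374 ] [0.0136 0.2599 0.0449] 0.008752660676492724
[[   0.5046    0.1925    0.2885 1768.    ]
 [   0.4816    0.1143    0.2875   10.    ]] [0.4299 0.162  0.2304] 27.2333
```

```bash
python3 - <<'E'
from stop import *
from h import *
import cv2
np.set_printoptions(precision=4,suppress=True)
A=-.076; R=[np.pi,0,np.pi/2+A]
move_l([.46,.2167,.24],.2,rotation=R)
move_l([.5562,.2167,.229],.15,rotation=R); hold(.3)
f=snap(); np.savez("g20.npz",**f); o=observe(); print(o["eef_pos"],o["tcp_rot"],o["time_s"],o["ft_force"])
yc=np.array([.076,.997]); C=np.array([.625,.2115])
print(gliders(f,[(*(C+.042*yc),.287),(*(C-.042*yc),.287)],.012,.018))
for lo in (-.02,.05):
    try: print(railfit(f,lo,.13))
    except Exception as e: print(e)
W=cloud(f); m=(abs(W[...,2]-.298)<.004)&(W[...,0]>.56)&(W[...,0]<.66)&(W[...,1]>0)&(W[...,1]<.14); p=W[m]
print(len(p), p.min(0),p.max(0))
cv2.imwrite("pics/g2.png",f["im"][:,:,::-1])
E
```

```text
[0.5559 0.2169 0.2294] [ 3.1411 -0.0002  1.4951] 28.8333 [-0.4324 -0.0318 -3.8361]
[[   0.6282    0.2533    0.2879 1768.    ]
 [   0.6114    0.1732    0.287    10.    ]]
too many indices for array: array is 1-dimensional, but 2 were indexed
too many indices for array: array is 1-dimensional, but 2 were indexedTraceback (most recent call last):
  File "<stdin>", line 15, in <module>
    return umr_minimum(a, axis, None, out, keepdims, initial, where)
ValueError: zero-size array to reduction operation minimum which has no identity
```

```bash
python3 - <<'E'
from h import *
np.set_printoptions(precision=4,suppress=True)
yc=np.array([.0765,.997]); xc=np.array([.997,-.0765]); M=np.array([.619,.1317])
for n in ("top","side"):
    c=Cam(n); v,u=np.mgrid[:400,:640]
    W=(np.dstack([u,v,np.ones_like(u)])@np.linalg.inv(c.K).T*c.d[...,None])@c.T[:3,:3].T+c.T[:3,3]
    y=(W[...,:2]-M)@yc+.21; x=(W[...,:2]-M)@xc
    for nm,m in (("black grip",(c.im.max(2)<70)&(abs(x+.07)<.012)&(W[...,2]>.25)&(W[...,2]<.31)&(y<.1)),
                 ("rail top",(abs(W[...,2]-.298)<.006)&(abs(x)<.03)&(abs(y)<.24)),
                 ("hung plate",(abs(W[...,2]-.134)<.008)&(abs(x-.02)<.05)&(y<.1)&(y>-.22))):
        print(n,nm,m.sum(),"y",np.percentile(y[m],[0,5,50,95,100]),"x",np.percentile(x[m],[0,5,50,95,100]))
E
```

```text
top black grip 53 y [-0.1569 -0.1546 -0.1374 -0.124  -0.1235] x [-0.0768 -0.0767 -0.073  -0.0683 -0.0677]
top rail top 2212 y [-0.2143 -0.1927 -0.0042  0.1841  0.2392] x [-0.0225 -0.0199 -0.0019  0.0168  0.0295]
top hung plate 169 y [-0.1918 -0.1885 -0.1361 -0.0953 -0.0914] x [-0.03   -0.0237 -0.011   0.0505  0.0515]
side black grip 267 y [-0.1615 -0.1597 -0.1451 -0.1288 -0.125 ] x [-0.0781 -0.077  -0.0754 -0.0714 -0.0693]
side rail top 2290 y [-0.2162 -0.2032 -0.0436  0.1834  0.2392] x [-0.0237 -0.0209 -0.0035  0.0175  0.0225]
side hung plate 836 y [-0.1936 -0.1904 -0.1485 -0.0991 -0.0923] x [-0.03   -0.0182  0.0126  0.0472  0.0524]
```

```bash
python3 - <<'E'
from stop import *
np.set_printoptions(precision=4,suppress=True)
yc=np.array([.0765,.997]); xc=np.array([.997,-.0765]); M=np.array([.619,.1317])
def go(y,z,feed,mf=6): 
    r=move_l([*(M+(y-.21)*yc-.0691*xc),z],feed,max_force=mf); o=observe(); print(y,r,o["eef_pos"],o["ft_force"],o["torque"],round(o["time_s"],2)); return r
ok=True
for y,fd in ((.25,.08),(.20,.05),(.15,.05),(.08,.1),(-.01,.1)):
    if go(y,.229,fd): ok=False; break
if ok: go(-.01,.226,.02)
E
```

```text
0.25 False [0.5533 0.1766 0.2291] [-0.079  -0.3117 -3.4014] [-0.0233  0.2034  0.0038] 29.48
0.2 False [0.5494 0.1273 0.229 ] [ 0.5724 -0.1981 -4.1801] [ 0.0704  0.302  -0.0309] 30.63
0.15 False [0.5455 0.0774 0.229 ] [ 0.2559 -0.3407 -3.9535] [ 0.0952  0.2919 -0.0272] 31.78
0.08 False [0.5402 0.0076 0.229 ] [ 0.4166  0.3505 -3.248 ] [ 0.0887  0.3069 -0.0045] 32.63
-0.01 False [ 0.5333 -0.0819  0.229 ] [-0.3325 -0.5682 -4.1833] [ 0.0205  0.2433 -0.0093] 33.68
-0.01 False [ 0.5331 -0.0819  0.2257] [-0.5322 -0.0378 -4.176 ] [-0.0289  0.1688 -0.0597] 33.98
```

Threaded with no contact. I'll measure the remaining gap from the two plates in the side view: the bars' gap is the plates' gap minus 12 mm.

```bash
cat >> h.py <<'E'
def plates(tag):
    from plant import get_image,get_calibration
    import cv2
    c=get_calibration("side"); im,d=get_image("side"); v,u=np.mgrid[:400,:640]; T=c["world_from_camera"]
    cv2.imwrite(f"pics/{tag}.png",cv2.resize(im[110:310,270:490],None,fx=3,fy=3)[:,:,::-1])
    W=(np.dstack([u,v,np.ones_like(u)])@np.linalg.inv(c["intrinsics"]).T*d[...,None])@T[:3,:3].T+T[:3,3]
    M=np.array([.619,.1317]); y=(W[...,:2]-M)@np.array([.0765,.997])+.21; x=(W[...,:2]-M)@np.array([.997,-.0765])
    m=(abs(W[...,2]-.137)<.014)&(x>-.02)&(x<.055)&(abs(y)<.22)
    h,b=np.histogram(y[m],np.arange(-.22,.1,.004)); print([(round(float(bb),3),int(k)) for bb,k in zip(b,h) if bb<.05])
    k=(im.max(2)<70)&(abs(x+.074)<.012)&(W[...,2]>.25)&(W[...,2]<.31)&(y<-.1); print("hung grip y",np.percentile(y[k],[2,50,98]),k.sum())
E
python3 -c "
from h import *
plates('p6')"
```

```text
[(-0.22, 0), (-0.216, 0), (-0.212, 0), (-0.208, 0), (-0.204, 0), (-0.2, 0), (-0.196, 25), (-0.192, 46), (-0.188, 40), (-0.184, 38), (-0.18, 45), (-0.176, 54), (-0.172, 64), (-0.168, 50), (-0.164, 46), (-0.16, 20), (-0.156, 19), (-0.152, 50), (-0.148, 39), (-0.144, 35), (-0.14, 32), (-0.136, 24), (-0.132, 51), (-0.128, 61), (-0.124, 56), (-0.12, 36), (-0.116, 18), (-0.112, 17), (-0.108, 22), (-0.104, 29), (-0.1, 31), (-0.096, 19), (-0.092, 0), (-0.088, 0), (-0.084, 0), (-0.08, 0), (-0.076, 0), (-0.072, 0), (-0.068, 0), (-0.064, 15), (-0.06, 19), (-0.056, 11), (-0.052, 16), (-0.048, 20), (-0.044, 33), (-0.04, 38), (-0.036, 24), (-0.032, 21), (-0.028, 14), (-0.024, 23), (-0.02, 36), (-0.016, 27), (-0.012, 29), (-0.008, 31), (-0.004, 14), (0.0, 44), (0.004, 55), (0.008, 42), (0.012, 22), (0.016, 12), (0.02, 11), (0.024, 25), (0.028, 29), (0.032, 26), (0.036, 20), (0.04, 1), (0.044, 0), (0.048, 0)]
hung grip y [-0.15995566 -0.14477797 -0.12699968] 264
```

View pics/p6.png

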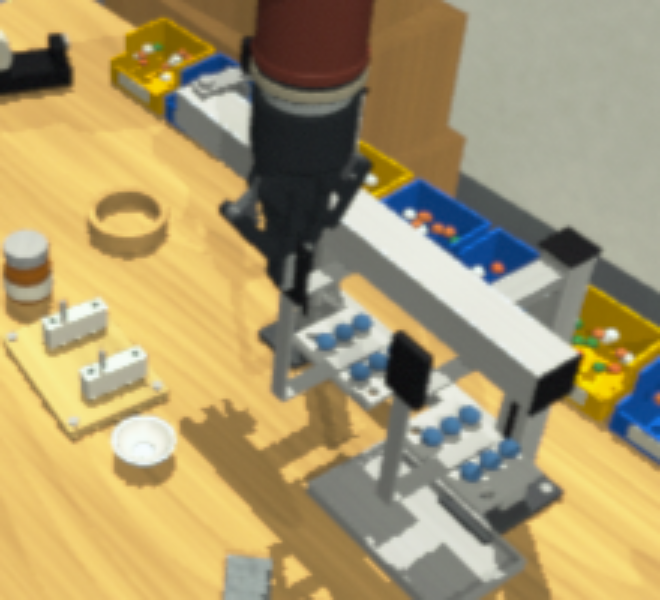

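The view shows the carrier in the rail, plates level and side by side, the nearer plate edge at about (375,400) and the hung one's at (400,430). The bars are still some 17–19 mm apart. I'll close the gap with a few mm of overtravel, settle, release and check.

```bash
python3 - <<'E'
from stop import *
from h import plates
np.set_printoptions(precision=4,suppress=True)
yc=np.array([.0765,.997]); xc=np.array([.997,-.0765]); M=np.array([.619,.1317])
def go(y,z,feed,mf=6): 
    r=move_l([*(M+(y-.21)*yc-.0691*xc),z],feed,max_force=mf); o=observe(); print(y,r,o["eef_pos"],o["ft_force"],round(o["time_s"],2)); return r
go(-.024,.226,.03)
for y in (-.027,-.030,-.033): go(y,.226,.02)
hold(.2); print(observe()["ft_force"])
go(-.033,.2245,.02)
gripper_to(.032); hold(.2); o=observe(); print(o["opening"],o["grasp_force"],o["ft_force"])
e=o["eef_pos"]; move_l([e[0],e[1],e[2]+.08],.1); plates("p7"); print(observe()["time_s"])
E
```

```text
-0.024 False [ 0.5322 -0.0965  0.226 ] [ 1.6769  0.0215 -3.441 ] 34.65
-0.027 False [ 0.532  -0.0993  0.226 ] [ 0.3655  0.9298 -4.1567] 34.95
-0.03 False [ 0.5317 -0.1024  0.226 ] [ 0.2161  0.2608 -4.0069] 35.25
-0.033 False [ 0.5315 -0.1054  0.226 ] [ 0.2175  1.1832 -4.9884] 35.55
[-0.5358  0.3699 -3.495 ]
-0.033 False [ 0.5315 -0.1053  0.2244] [ 0.8165  0.2868 -2.4374] 36.0
0.03200010072629893 0.0 [-0.4665 -0.1683 -0.6875]
[(-0.22, 0), (-0.216, 0), (-0.212, 0), (-0.208, 0), (-0.204, 0), (-0.2, 38), (-0.196, 41), (-0.192, 38), (-0.188, 40), (-0.184, 44), (-0.18, 57), (-0.176, 65), (-0.172, 50), (-0.168, 35), (-0.164, 26), (-0.16, 22), (-0.156, 51), (-0.152, 42), (-0.148, 31), (-0.144, 39), (-0.14, 21), (-0.136, 54), (-0.132, 64), (-0.128, 45), (-0.124, 32), (-0.12, 20), (-0.116, 14), (-0.112, 26), (-0.108, 29), (-0.104, 31), (-0.1, 19), (-0.096, 0), (-0.092, 0), (-0.088, 3), (-0.084, 11), (-0.08, 5), (-0.076, 12), (-0.072, 18), (-0.068, 24), (-0.064, 23), (-0.06, 18), (-0.056, 19), (-0.052, 12), (-0.048, 18), (-0.044, 29), (-0.04, 19), (-0.036, 27), (-0.032, 27), (-0.028, 15), (-0.024, 42), (-0.02, 56), (-0.016, 45), (-0.012, 30), (-0.008, 15), (-0.004, 13), (0.0, 15), (0.004, 34), (0.008, 28), (0.012, 19), (0.016, 1), (0.02, 0), (0.024, 0), (0.028, 0), (0.032, 0), (0.036, 0), (0.04, 0), (0.044, 0), (0.048, 0)]
hung grip y [-0.1646 -0.1501 -0.1319] 266
37.55
```

Contact made: the hung carrier moved about 5 mm, and the bars are together. Now shutting the end stop.

```bash
python3 - <<'E'
from stop import *
from h import ktop
np.set_printoptions(precision=4,suppress=True)
pv=(.618,.117)
gripper_to(0,30)
movep([.60,.20,.42-OFF],[np.pi,0,np.pi/2+PSI-.8]); lever(pv,1.6,.034,.38,.25)
print(lever(pv,1.7,.034,.316,.12,8))
for th in (1.5,1.3,1.1,.9,.7,.5,.3,.15):
    r=lever(pv,th,.0175,.316,.12,12)
    if r: print("stop",th,observe()["ft_force"]); break
else:
    for th in (.05,-.05,-.12,-.2):
        r=lever(pv,th,.0175,.316,.03,6); print(th,r,observe()["ft_force"])
        if r: break
print(observe()["eef_pos"]); lever(pv,th+.1,.03,.316,.12); lever(pv,th+.1,.03,.42,.25)
movep([.50,.22,.44-OFF],[np.pi,0,np.pi/2-.155]); hold(.2); print(ktop(),ktop("side"),observe()["time_s"])
E
```

```text
False
0.05 True [ 4.8834 -0.1095  2.1889]
[0.644  0.1572 0.2759]
(190, (array([0.6207, 0.1619, 0.3356]), np.float64(-0.016295468167443254))) (19, (array([0.6192, 0.1578, 0.3347]), np.float64(-0.04677668522243146))) 45.6583
```

```bash
python3 -c "
from h import *
from plant import *
plates('p8'); print(observe()['ft_force'],observe()['time_s']); print(job_done())"
```

```text
[(-0.22, 0), (-0.216, 0), (-0.212, 0), (-0.208, 0), (-0.204, 0), (-0.2, 34), (-0.196, 43), (-0.192, 40), (-0.188, 39), (-0.184, 44), (-0.18, 58), (-0.176, 63), (-0.172, 55), (-0.168, 34), (-0.164, 24), (-0.16, 20), (-0.156, 57), (-0.152, 34), (-0.148, 36), (-0.144, 39), (-0.14, 19), (-0.136, 49), (-0.132, 70), (-0.128, 45), (-0.124, 35), (-0.12, 21), (-0.116, 19), (-0.112, 23), (-0.108, 29), (-0.104, 30), (-0.1, 19), (-0.096, 0), (-0.092, 0), (-0.088, 5), (-0.084, 11), (-0.08, 5), (-0.076, 11), (-0.072, 17), (-0.068, 25), (-0.064, 21), (-0.06, 21), (-0.056, 13), (-0.052, 14), (-0.048, 13), (-0.044, 32), (-0.04, 23), (-0.036, 23), (-0.032, 28), (-0.028, 13), (-0.024, 50), (-0.02, 53), (-0.016, 43), (-0.012, 24), (-0.008, 17), (-0.004, 13), (0.0, 19), (0.004, 28), (0.008, 31), (0.012, 19), (0.016, 0), (0.02, 0), (0.024, 0), (0.028, 0), (0.032, 0), (0.036, 0), (0.04, 0), (0.044, 0), (0.048, 0)]
hung grip y [-0.16483522 -0.14953132 -0.13164638] 271
[-0.33747271  0.55827053 -0.10669954] 45.7083
the job is handed in; nothing more can be done
None
```

Handed in at 45.7 s (no verdict shown): by camera the carrier hangs against the other's load bar (that one shoved about 5 mm) and the end stop is shut; the fingertips sit about 40 mm behind the reported TCP, so two opening pushes missed the knob until I corrected for it.

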